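# Release the eccentric cam lock and push the vial carriage home

### The arm

A 6-joint arm with a two-finger parallel gripper is mounted at the origin on a cart in front of the work surface, level with it; the furniture and walls round the work are solid. World frame = base frame: x ahead of the robot, y to its left, z up, the work surface at z = 0. Lengths are in mm, angles in rad, forces in N, time in s.
With the tool pointing down it reaches from about 300 to 950 mm from the base axis. Payload 3.1 kg.
Tool frame: the origin (TCP) lies at the very end of the fingers, on their centre line; the grasp point (between the pads) lies 19 mm behind it (manip.hold_point_z is the distance from the TCP to the grasp point, in mm); y points along the fingers, x is the direction in which the jaws open and shut, and the axes are right-handed (so a half turn about y gives the same grasp; the last joint's range is limited). The gripper opens to 85 mm and grips with 20 to 120 N. Pads are 22 mm wide; open, the fingers measure 114 mm over their backs; the gripper's body (76 mm by 85 mm) begins 54 mm behind the grasp point. The pads swing forward as they close: fully open they stand 13 mm farther back than shut.
Start: joints at [-1.341, 0.308, 1.634, -0, 1.2, -0.07], TCP at [184.554, -597.136, 231.272] pointing down, gripper open.
Joint ranges: [-3.06, 3.06], [-0.79, 1.96], [0.05, 2.63], [-1.19, 4.34], [0.05, 2.64], [-2.94, 2.94]. Speed limits (rad/s): [2.79, 2.79, 3.14, 3.14, 3.14, 3.14].

### API

Orientations are given as a rotation vector (axis times angle).
In Python, from plant import manip gives the robot as it stands.
- The arm moves only by the shell command python3 -m handwheel 'ROWS'. ROWS is text: rows parted by semicolons, each of 5 numbers parted by spaces: the shift along the world's x, y, z in m, then the turn about the world's z in degrees, then the gripper command: -1 is shut, 1 is fully open, values between are in proportion. In form: dx dy dz spin jaw; .... A call has 1 to 20 rows; each row shifts and turns the commanded pose from where the row before left it; what a row does not reach is not made up. A row lasts 1/12 s, in which the tool goes at most 41.7 mm and 7.16 degrees, less where a joint would pass 70% of its speed; a pose out of reach is approached as far as the arm can. A call with a gripper value outside its range is refused whole. The fingers move at their own pace and stop on an object; the grip force is fixed at half the most. Time passes only in rows, so rows that do not move let the fingers close. It gives the time, the measured TCP pose, the force and the opening at its end, in the units of the state.
- manip.observe(): the state, without advancing time (a new reading comes with each control period).
- manip.snapshot(name): name is "scene" or "top"; returns the picture (384x512x3 uint8, red, green, blue); there is no depth.
- manip.get_calibration(name): a dict with "K" (3x3 intrinsics, pixels), "R" (3x3) and "t" (3): a world point X has camera coordinates R X + t. Camera axes: x right, y down, z forward; pixel columns grow to the right and rows downward; lengths in mm; the calibration is good to about 2 mm. A picture is of the moment at which its call begins. get_calibration takes no time and is no camera call.
- manip.hand_in(): hands the job in, once; it reports no verdict.
The state is a dict: "t": time; "joints": joint angles; "dq": joint speeds; "effort": joint torques, N m; "ee_pos": TCP position; "tcp_rot": TCP orientation; "ft_force": force on the tool from outside, world axes, zero at the start; "ft_torque": the same for the moment, N m; "opening": opening from 0.0 (shut) to 1.0 (fully open).
Only numpy, scipy, OpenCV 4.12 (cv2) and the standard library are available. Lean on these libraries where they do the work, as an engineer would, in place of code of your own. Each camera call takes 0.05 s, during which the arm holds its last target. There are 200 camera calls.

### The job

The sliding carriage with the vial rack is locked by the eccentric cam beside it. First, with the carriage still back, push the cam's black lever with your fingertips right round (anticlockwise seen from above, from pointing back towards the robot to pointing away from it) until it meets its stop and the cam's low point faces the carriage; then push the carriage by its upright plate forward, fully home against the end stop. Only push: the rack stays sitting in the carriage and is never lifted or tipped, and the small things standing round the fixture stay where they are.

Things in the scene. Friction and masses are not known exactly. Their poses are not given: they have to be found in the camera images.
- fixture: Grey base plate, 200 x 275 x 12 mm, fixed on the bench. Origin at bench height, 105 mm from its near edge and 140 mm from its right edge. Its +x is the way the carriage slides forward (away from the robot), +y left, z up; all offsets here are in this frame. An aluminium end stop bar (12 x 150 mm, top 32 mm above the bench) stands near its far edge. Nothing on it is higher than 73 mm.
- cam (a joint): Turn of the eccentric steel cam about its upright pivot, rad, growing anticlockwise from above. 0 (stop pin): high side to the carriage (+y), locked, lever points to fixture -x. 3.14 (other stop): low point to the carriage, lever points to fixture +x. The lever swings round by the right side (-y). Starts between 0 and 0.6; stays where left; pushing the lever takes about 2 N.
- cam_pivot (a point): On the cam's pivot axis, 52 mm above the bench, 15 mm ahead (+x) and 105 mm right (-y) of the fixture's origin. The disc is 56 mm across, 18 to 34 mm above the bench, its centre 12 mm off the pivot. Stop pins (8 mm thick, top 42 mm above the bench) stand 52 mm behind and 52 mm ahead of the pivot, 9.5 mm to its left. Hub 26 mm across.
- lever_mid (a point): Middle of the cam lever's upright black blade: 47 mm from the pivot, 58 mm above the bench. Blade 42 mm long (26 to 68 mm from the pivot), 10 mm thick, 43 to 73 mm above the bench. Push its flat side with closed fingers, at first the side that faces the carriage, following the arc. Fingertips 48 mm above the bench clear the pins and the lug; 40 mm are free beside the blade there.
- carriage (a joint): Travel of the aluminium carriage along fixture +x, m: 0 = fully back (start), 0.080 = fully home at the end stop. Friction 2.5 N plus drag of 8 N per m/s; stays where left. While locked, its steel lug (bar 14 mm wide, 20 to 34 mm above the bench, sticking out of its right side towards the cam) hits the cam after 7 to 13 mm.
- push_face (a point): Middle of the near (robot side) face of the carriage's upright push plate, 50 mm above the bench. The plate is 90 mm wide (y), 8 mm thick, 18 to 68 mm above the bench. It is pushed along fixture +x. The carriage is a tray 68 x 168 mm.
- rack: White vial rack with vials, 56 x 155 mm, 38 mm high over the vials, 0.19 kg, loose, sitting in the carriage's shallow tray (floor 26 mm above the bench, rim 8 mm high, about 2.5 mm play). Origin at the centre of its underside, long side along y. Rides along when the carriage is pushed; not to be lifted.
- filter_tin: Round tin, 58 mm across, 24 mm high, loose on the bench left of the fixture; bystander. Origin at the centre of its underside.
- septa_pot: Pot with screw lid, 40 mm across, 42 mm high, loose, left of the fixture; bystander. Origin at the centre of its underside.
- timer: Small white timer, 56 x 62 x 16 mm, loose, right of the fixture near the lever's swing; bystander. Origin at the centre of its underside. Farther right stands a computer tower 0.34 m high, its near left corner about 0.48 m ahead and 0.27 m right of the robot's base; the arm, which may start to the right, must come round in front of it or over it.
- vial_1: Small standing vial, 12 mm across, 32 mm high, loose, right of the fixture beyond the lever's swing; bystander. Origin at the centre of its underside. Farther right stands a computer tower 0.34 m high, its near left corner about 0.48 m ahead and 0.27 m right of the robot's base; the arm, which may start to the right, must come round in front of it or over it.

How it is judged:
By the outcome, as a careful person would: the job done as asked, in the order asked, and still so for the second after the job is handed in, with the robot touching nothing.
It also fails if it takes over 48 s, if anything falls off the work surface, if the arm or the gripper's body presses on something with over 40 N, if the wrist force passes 120 N, or if a joint passes its speed limit or range.

## Working session

There is one attempt and no reset: what is moved stays moved. The work goes in short steps, Python scripts to look and compute and a shell command to move; the robot and the scene stay as the last step left them, time stands still between calls to the robot, and variables do not carry over. Pictures are saved under pics/ and viewed, about 8 in all and at most 12, crops included, and the job is handed in when it is done.

```bash
mkdir -p pics
python3 - <<'E'
from plant import manip
import cv2, numpy as np
np.set_printoptions(precision=4,suppress=True)
s=manip.observe(); print(s['t'],s['ee_pos'],s['tcp_rot'],s['opening'])
for n in("scene","top"):
    im=manip.snapshot(n); cv2.imwrite(f"pics/{n}0.png",im[:,:,::-1])
    c=manip.get_calibration(n); print(n,c["K"],c["R"],c["t"], -np.array(c["R"]).T@np.array(c["t"]))
E
```

```text
0.0 [ 184.3587 -596.3171  230.0518] [-1.3347  0.9869 -0.9839] 0.9975011128854289
scene [[418.1361   0.     250.3531]
 [  0.     418.1361 190.942 ]
 [  0.       0.       1.    ]] [[ 0.9049 -0.4255  0.0098]
 [-0.3014 -0.6569 -0.6911]
 [ 0.3005  0.6224 -0.7227]] [-500.7836  288.8478  789.2311] [ 303.0495 -514.5341  774.9314]
top [[477.5502   0.     249.6328]
 [  0.     477.5502 184.9917]
 [  0.       0.       1.    ]] [[ 0.0092 -0.9999 -0.0043]
 [-0.995  -0.0087 -0.0991]
 [ 0.0991  0.0052 -0.9951]] [  84.6408  587.0453 1028.1706] [ 481.4959   84.4386 1081.6436]
```

View pics/top0.png

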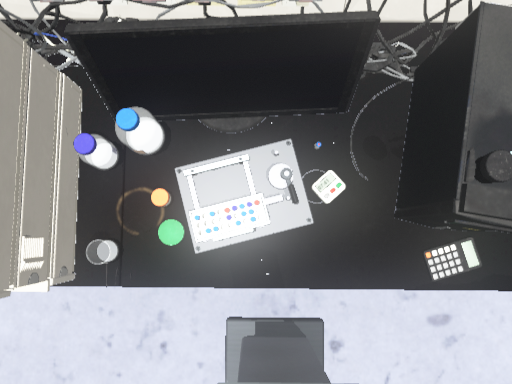

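View pics/scene0.png

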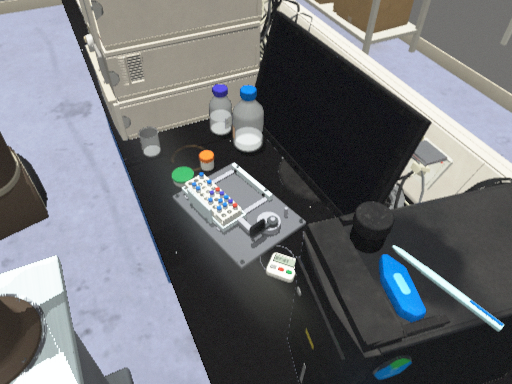

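Top view: the fixture plate has corners near (176,171), (290,140), (312,219) and (197,252). The cam hub is at about (285,174), the lever points back-right to (294,200), the timer is at (328,186) and the vial at (318,146). Next I'll fit the plate and zoom in.

```bash
cat > h.py <<'E'
from plant import manip
import cv2, numpy as np
np.set_printoptions(precision=3,suppress=True)
def ray(n,uv,z):
    c=manip.get_calibration(n);K,R,t=[np.array(c[k],float) for k in("K","R","t")]
    o=-R.T@t;d=R.T@np.linalg.inv(K)@np.array([uv[0],uv[1],1.]);return (o+d*(z-o[2])/d[2])
def proj(n,X):
    c=manip.get_calibration(n);K,R,t=[np.array(c[k],float) for k in("K","R","t")]
    p=K@(R@np.array(X,float)+t);return p[:2]/p[2]
E
python3 - <<'E'
from h import *
im=cv2.imread("pics/top0.png")
hsv=cv2.cvtColor(im,cv2.COLOR_BGR2HSV)
m=((hsv[...,2]>70)).astype(np.uint8)*255
m[:125]=0;m[265:]=0;m[:,:172]=0;m[:,:][:,350:]=0
m=cv2.morphologyEx(m,cv2.MORPH_OPEN,np.ones((5,5)))
cs,_=cv2.findContours(m,cv2.RETR_EXTERNAL,cv2.CHAIN_APPROX_NONE)
c=max(cs,key=cv2.contourArea); 
h=cv2.convexHull(c)
W=np.array([ray("top",p[0],12)[:2] for p in h],np.float32)
r=cv2.minAreaRect(W);print(r);print(cv2.boxPoints(r)); print([proj("top",[*p,12]) for p in cv2.boxPoints(r)])
for n,(a,b,c2,d) in {"top":(125,265,165,355)}.items():
    cv2.imwrite("pics/topz.png",cv2.resize(im[a:b,c2:d],None,fx=4.2,fy=4.2,interpolation=cv2.INTER_CUBIC))
E
```

```text
((556.2678833007812, 65.93180847167969), (287.76263427734375, 399.3912353515625), 0.5437970757484436)
[[ 410.498  264.253]
 [ 414.288 -135.12 ]
 [ 702.038 -132.389]
 [ 698.247  266.984]]
[array([170.271, 264.   ]), array([350.659, 264.   ]), array([347.969, 135.902]), array([172.319, 136.102])]
```

View pics/topz.png

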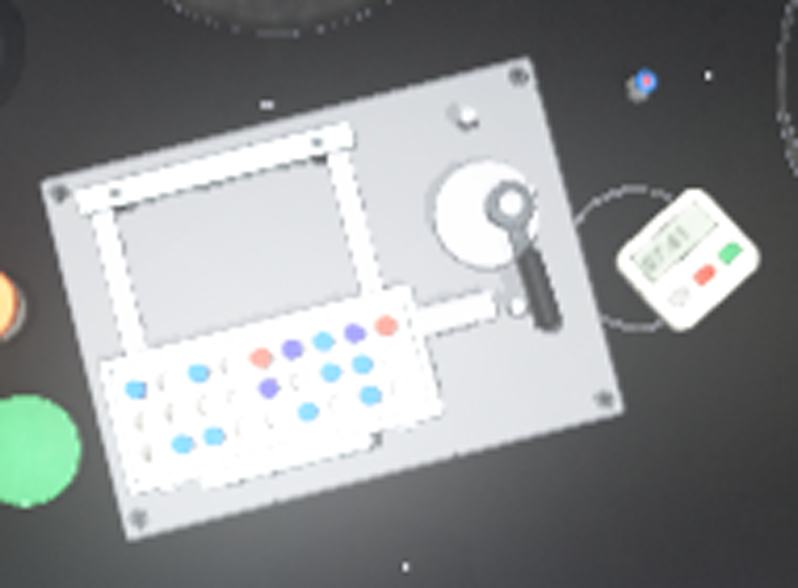

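The zoom shows the plate corners at (42,182), (530,58), (622,410) and (130,540). The hub is at (510,205), the lever end at (547,328) and the stop pins at (465,115) and (518,303). The timer is at (688,260) and the vial at (643,84).

Run:
```python
from h import *
o=lambda p:((p[0]+.5)/4.2+164.5,(p[1]+.5)/4.2+124.5)
P=np.array([ray("top",o(p),12)[:2] for p in[(42,182),(530,58),(622,410),(130,540)]])
F=np.array([[95,135],[95,-140],[-105,-140],[-105,135.]])
Fc=F-F.mean(0);Pc=P-P.mean(0)
a=np.arctan2((Fc[:,0]*Pc[:,1]-Fc[:,1]*Pc[:,0]).sum(),(Fc*Pc).sum())
R=np.array([[np.cos(a),-np.sin(a)],[np.sin(a),np.cos(a)]])
t=P.mean(0)-R@F.mean(0)
print("yaw deg",np.degrees(a),"origin",t,"resid",(P-(F@R.T+t)))
w=lambda x,y:R@[x,y]+t
print("pivot",w(15,-105))
def fr(q):return R.T@(q[:2]-t)
for n,p,z in[("hub",(510,205),60),("levtip",(547,325),73),("pin1",(518,303),42),("pin2",(467,116),42),("timer",(688,260),16),("vial",(643,84),32)]:
    print(n,fr(ray("top",o(p),z)),"world",ray("top",o(p),z))
# carriage plate: near edge of the plate top z=68
for p in[(205,487),(378,440)]: print("plate",fr(ray("top",o(p),68)))
for p in [(145,190),(318,140)]:pass
im=manip.snapshot("scene");
np.save("fix.npy",[a,*t])
out=cv2.resize(im[150:300,150:320,::-1],None,fx=4,fy=4,interpolation=cv2.INTER_CUBIC)
def mk(x,y,z):
    u=proj("scene",[*w(x,y),z]);cv2.circle(out,tuple(int(v) for v in((u-[150,150])*4+2)),3,(0,0,255),-1)
for x,y in F: mk(x,y,12)
mk(15,-105,60);mk(15-52,-95.5,42);mk(15+52,-95.5,42)
cv2.imwrite("pics/sc1.png",out)
```

```text
yaw deg 14.97865769901488 origin [569.373 107.317] resid [[-1.05  -2.35 ]
 [-2.202  0.805]
 [ 1.544  3.49 ]
 [ 1.708 -1.945]]
pivot [611.002   9.761]
hub [  13.46  -102.746] world [608.931  11.54   60.   ]
levtip [ -51.335 -103.828] world [546.618  -6.252  73.   ]
pin1 [-35.305 -95.417] world [559.929   6.017  42.   ]
pin2 [ 66.37  -94.819] world [657.995  32.874  42.   ]
timer [ -34.346 -191.504] world [585.69  -86.557  16.   ]
vial [  61.138 -190.411] world [677.647 -60.823  32.   ]
plate [-86.954  82.976]
plate [-85.883  -7.046]
```

View pics/sc1.png

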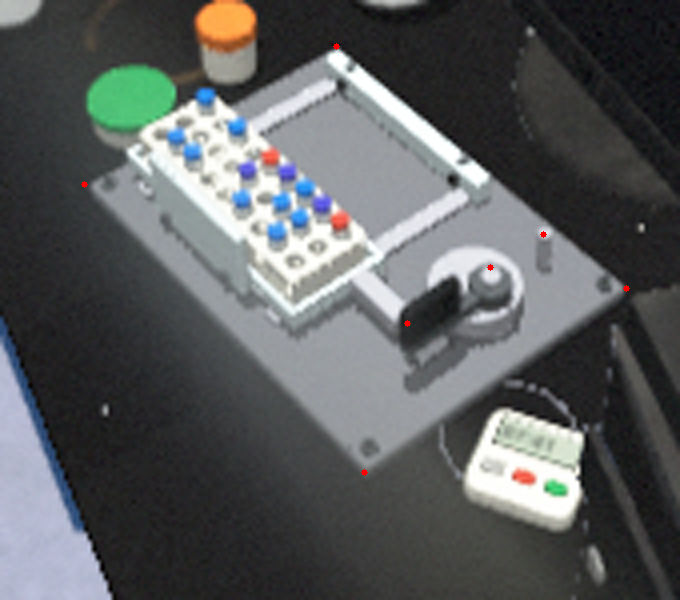

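The overlaid fixture model matches the scene to about 2 mm, and the lever sits at about 0 rad. Next I'll work out the arc waypoints and the tool yaw.

Run:
```python
from h import *
from scipy.spatial.transform import Rotation as Ro
s=manip.observe();M=Ro.from_rotvec(s['tcp_rot']).as_matrix();print(M, "jaw yaw",np.degrees(np.arctan2(M[1,0],M[0,0])))
a,x,y=np.load("fix.npy");t=np.array([x,y])-[.5,0]
R=np.array([[np.cos(a),-np.sin(a)],[np.sin(a),np.cos(a)]])
pv=t+R@[15,-105]
for k in range(-15,181,15):
    # finger centre: radius 50 along lever, 16 behind (5 blade+11 half finger)
    q=np.radians(k); l=np.array([-np.cos(q),-np.sin(q)]); b=np.array([-np.sin(q),np.cos(q)])
    print(k,pv+R@(50*l+16*b))
print("predescend",pv+R@[-48,25],"push start",t+R@[-86-11-20,38],"push contact",t+R@[-86-11,38], "end",t+R@[-6-11,38],"x axis",R[:,0])
```

```text
[[ 0.295 -0.     0.955]
 [-0.955  0.002  0.295]
 [-0.002 -1.     0.   ]] jaw yaw -72.82124547104331
-15 [560.507  25.78 ]
0 [558.065  12.295]
15 [559.196  -1.363]
30 [563.824 -14.263]
45 [571.632 -25.526]
60 [582.089 -34.383]
75 [594.483 -40.233]
90 [607.968 -42.675]
105 [621.626 -41.544]
120 [634.526 -36.917]
135 [645.788 -29.108]
150 [654.646 -18.651]
165 [660.496  -6.257]
180 [662.938   7.228]
predescend [557.671  21.506] push start [446.027 113.786] push contact [465.347 118.955] end [542.629 139.632] x axis [0.966 0.258]
```

```bash
python3 -m handwheel '0 0.04 0.005 0 -1; 0 0.04 0.005 0 -1; 0 0.04 0 0 -1; 0 0.04 0 0 -1; 0.005 0.04 0 0 -1; 0.01 0.04 0 0 -1; 0.01 0.04 0 0 -1; 0.01 0.04 0 0 -1; 0.01 0.04 0 0 -1; 0.01 0.04 0 0 -1; 0.02 0.035 0 0 -1; 0.02 0.035 0 0 -1'
```

```text
t: 1.15
ee_pos: [279.3, -125.3, 241.3]
tcp_rot: [-1.336, 0.985, -0.988]
ft_force: [1.9, -0.7, 0.3]
opening: -0.001
```

```bash
python3 -m handwheel '0.0214 0.0113 0 6.77 -1; 0.0214 0.0113 0 6.77 -1; 0.0214 0.0113 0 6.77 -1; 0.0214 0.0113 0 6.77 -1; 0.0214 0.0113 0 6.77 -1; 0.0214 0.0113 0 6.77 -1; 0.0214 0.0113 0 6.77 -1; 0.0214 0.0113 0 6.77 -1; 0.0214 0.0113 -0.01 6.77 -1; 0.0214 0.0113 -0.02 6.77 -1; 0.0214 0.0113 -0.03 6.77 -1; 0.0214 0.0113 -0.03 6.77 -1; 0.0214 0.0113 -0.03 6.77 -1; 0 0 0 0 -1; 0 0 0 0 -1'
python3 - <<'E'
from h import *
from scipy.spatial.transform import Rotation as Ro
s=manip.observe();M=Ro.from_rotvec(s['tcp_rot']).as_matrix();print(s['joints'],s['ee_pos'],"jaw yaw",np.degrees(np.arctan2(M[1,0],M[0,0])))
im=manip.snapshot("scene")[130:280,170:340,::-1]
cv2.imwrite("pics/sc2.png",cv2.resize(im,None,fx=4,fy=4,interpolation=cv2.INTER_CUBIC))
E
```

```text
t: 2.4
ee_pos: [555.4, 20.4, 117.3]
tcp_rot: [-1.559, -0.201, 0.215]
ft_force: [0.7, -1.1, 0.7]
opening: 0.003
[-0.042  0.319  1.876 -0.     0.955 -0.307] [555.373  20.384 117.271] jaw yaw 15.19386518137587
```

View pics/sc2.png

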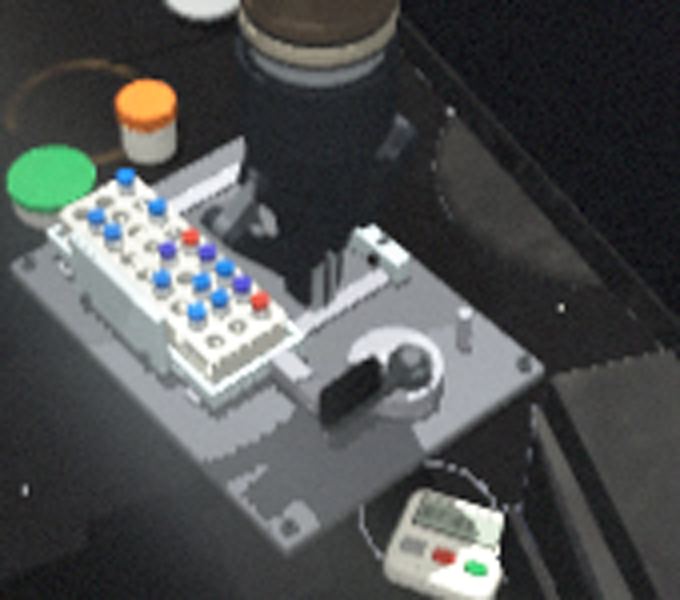

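The closed fingertips are at about (315,300) in the crop, above the gap between rack and lever. The lever, rack and timer are undisturbed. I'll descend to 48 mm.

```bash
python3 -m handwheel '0.001 0.001 -0.02 0 -1; 0.001 0 -0.02 0 -1; 0 0 -0.015 0 -1; 0 0 -0.01 0 -1; 0 0 -0.003 0 -1; 0 0 0 0 -1; 0 0 0 0 -1'
python3 - <<'E'
from h import *
s=manip.observe();print(s['ee_pos'],s['ft_force'],proj("scene",s['ee_pos']))
im=manip.snapshot("scene")[130:280,170:340,::-1]
cv2.imwrite("pics/sc3.png",cv2.resize(im,None,fx=4,fy=4,interpolation=cv2.INTER_CUBIC))
E
```

```text
t: 3.03
ee_pos: [560.8, 20.5, 55.0]
tcp_rot: [-1.561, -0.21, 0.205]
ft_force: [0.6, -0.2, 0.9]
opening: -0.004
[560.776  20.476  55.008] [ 0.567 -0.192  0.908] [249.677 221.656]
```

View pics/sc3.png

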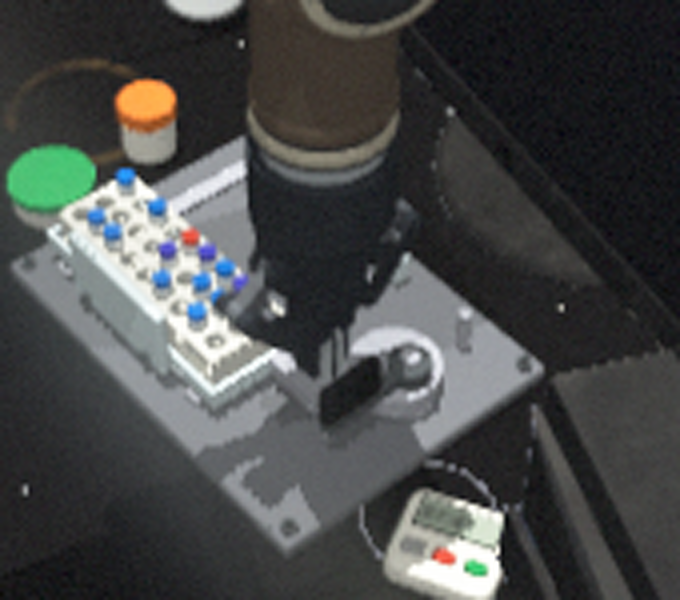

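The fingers are in the gap between lug/rack and blade, and nothing has been touched. I'll go down the last 6 mm and start the arc.

```bash
python3 -m handwheel '0 0 -0.006 0 -1; -0.001 -0.003 0 0 -1; -0.001 -0.003 0 0 -1; -0.0005 -0.0025 0 0 -1; 0.0004 -0.0046 0 5 -1; 0.0004 -0.0046 0 5 -1; 0.0004 -0.0046 0 5 -1; 0.0015 -0.0043 0 5 -1; 0.0015 -0.0043 0 5 -1; 0.0015 -0.0043 0 5 -1; 0 0 0 0 -1; 0 0 0 0 -1'
```

```text
t: 4.08
ee_pos: [563.0, -14.8, 47.3]
tcp_rot: [-1.482, -0.614, 0.614]
ft_force: [0.2, -0.1, 0.2]
opening: 0.0
```

```bash
python3 -m handwheel '0.0026 -0.0038 0 5 -1; 0.0026 -0.0038 0 5 -1; 0.0026 -0.0038 0 5 -1; 0.0035 -0.003 0 5 -1; 0.0035 -0.003 0 5 -1; 0.0035 -0.003 0 5 -1; 0.0041 -0.002 0 5 -1; 0.0041 -0.002 0 5 -1; 0.0041 -0.002 0 5 -1'
python3 - <<'E'
from h import *
im=manip.snapshot("scene")[130:280,170:340,::-1]
cv2.imwrite("pics/sc4.png",cv2.resize(im,None,fx=4,fy=4,interpolation=cv2.INTER_CUBIC))
E
```

```text
t: 4.83
ee_pos: [592.5, -40.9, 46.9]
tcp_rot: [-1.205, -1.211, 1.215]
ft_force: [-2.3, -0.9, 0.8]
opening: 0.002
```

View pics/sc4.png

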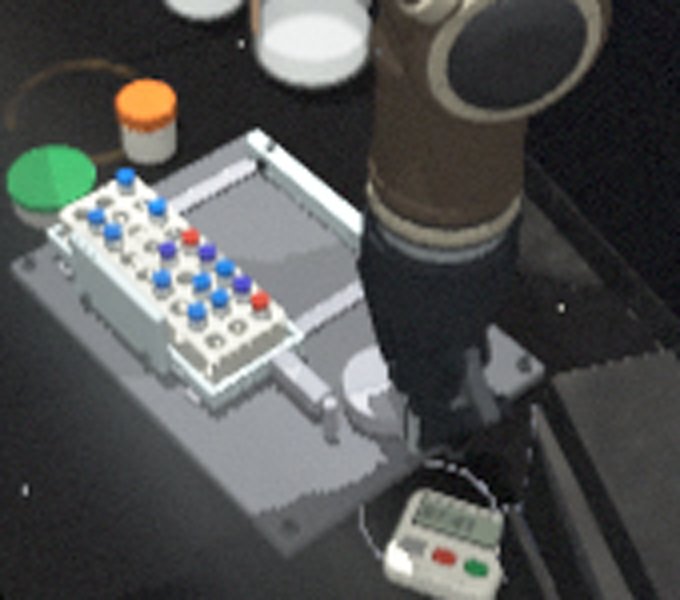

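The lever has swung round with the fingers and there is about 2.3 N of push. The near pin and lug are in view, and the timer hasn't moved. Continuing.

```bash
python3 -m handwheel '0.0045 -0.0008 0.001 5 -1; 0.0045 -0.0008 0.001 5 -1; 0.0045 -0.0008 0 5 -1; 0.0046 0.0004 0 5 -1; 0.0046 0.0004 0 5 -1; 0.0046 0.0004 0 5 -1; 0.0043 0.0015 0 5 -1; 0.0043 0.0015 0 5 -1; 0.0043 0.0015 0 5 -1; 0.0038 0.0026 0 5 -1; 0.0038 0.0026 0 5 -1; 0.0038 0.0026 0 5 -1; 0.003 0.0035 0 5 -1; 0.003 0.0035 0 5 -1; 0.003 0.0035 0 0 -1; 0 0 0 0 -1'
```

```text
t: 6.22
ee_pos: [654.2, -18.7, 49.1]
tcp_rot: [-0.358, -2.031, 2.031]
ft_force: [-1.1, -0.1, -0.3]
opening: 0.001
```

```bash
python3 -m handwheel '0.002 0.0041 0 0 -1; 0.002 0.0041 0 0 -1; 0.002 0.0041 0 0 -1; 0.0008 0.003 0 0 -1; 0 0 0 0 -1'; python3 -m handwheel '0.0004 0.002 0 0 -1; 0.0004 0.002 0 0 -1'
```

```text
t: 6.63
ee_pos: [661.3, -3.0, 49.2]
tcp_rot: [-0.356, -2.034, 2.033]
ft_force: [-0.0, 0.2, 0.7]
opening: 0.003
t: 6.8
ee_pos: [661.7, 0.1, 49.2]
tcp_rot: [-0.355, -2.033, 2.034]
ft_force: [-0.8, -1.7, -0.8]
opening: 0.002
```

```bash
python3 -m handwheel '0.0004 0.0015 0 0 -1; 0.0003 0.0015 0 0 -1'; python3 -m handwheel '0 0.0015 0 0 -1; 0 0 0 0 -1';python3 -m handwheel '0 0.0015 0 0 -1; 0 0 0 0 -1'; python3 -m handwheel '0 0.0015 0 0 -1; 0 0 0 0 -1'
```

```text
t: 6.97
ee_pos: [662.5, 3.0, 49.3]
tcp_rot: [-0.355, -2.033, 2.034]
ft_force: [-1.2, -1.6, -0.4]
opening: 0.001
t: 7.13
ee_pos: [662.5, 4.8, 49.3]
tcp_rot: [-0.355, -2.034, 2.033]
ft_force: [-1.1, -1.6, 0.8]
opening: -0.003
t: 7.3
ee_pos: [662.5, 5.9, 49.3]
tcp_rot: [-0.355, -2.033, 2.034]
ft_force: [-0.2, -1.1, 0.6]
opening: -0.002
t: 7.47
ee_pos: [662.5, 6.2, 49.3]
tcp_rot: [-0.355, -2.032, 2.037]
ft_force: [-0.5, -5.0, -0.2]
opening: -0.004
```

```bash
python3 -m handwheel '0 0.001 0 0 -1; 0 0 0 0 -1';python3 -m handwheel '0 0.001 0 0 -1; 0 0 0 0 -1'
```

```text
t: 7.63
ee_pos: [662.4, 6.3, 49.3]
tcp_rot: [-0.355, -2.031, 2.038]
ft_force: [-1.1, -7.9, 0.3]
opening: -0.005
t: 7.8
ee_pos: [662.5, 6.4, 49.4]
tcp_rot: [-0.354, -2.03, 2.04]
ft_force: [-0.9, -10.2, 0.6]
opening: -0.003
```

The stop is met: force rises to 10 N with no movement. Backing off, lifting and looking.

```bash
python3 -m handwheel '0.001 -0.005 0 0 -1; 0.002 -0.008 0 0 -1; 0.002 -0.008 0 0 -1; 0 0 0.02 0 -1; 0 0 0.03 0 -1; 0 0 0.035 0 -1; 0 0 0.03 0 -1; -0.015 0.008 0 -5 -1; -0.022 0.012 0 -5 -1; -0.022 0.012 0 -5 -1; -0.022 0.012 0 -5 -1; -0.022 0.012 0 -5 -1; -0.022 0.012 0 -5 -1; -0.022 0.012 0 -5 -1; -0.022 0.012 0 -5 -1; -0.022 0.012 0 -5 -1; -0.022 0.012 0 -5 -1; -0.017 0.014 0 -5 -1; 0 0 0 0 -1'
python3 - <<'E'
from h import *
s=manip.observe();print(s['ee_pos'])
from scipy.spatial.transform import Rotation as Ro
M=Ro.from_rotvec(s['tcp_rot']).as_matrix();print("jaw yaw",np.degrees(np.arctan2(M[1,0],M[0,0])))
im=manip.snapshot("scene")[140:290,150:320,::-1]
cv2.imwrite("pics/sc5.png",cv2.resize(im,None,fx=4,fy=4,interpolation=cv2.INTER_CUBIC))
E
```

```text
t: 9.38
ee_pos: [434.1, 120.2, 163.9]
tcp_rot: [-1.069, -1.4, 1.401]
ft_force: [-0.0, 0.8, 0.9]
opening: 0.001
[434.107 120.224 163.88 ]
jaw yaw 105.1410652359189
```

View pics/sc5.png

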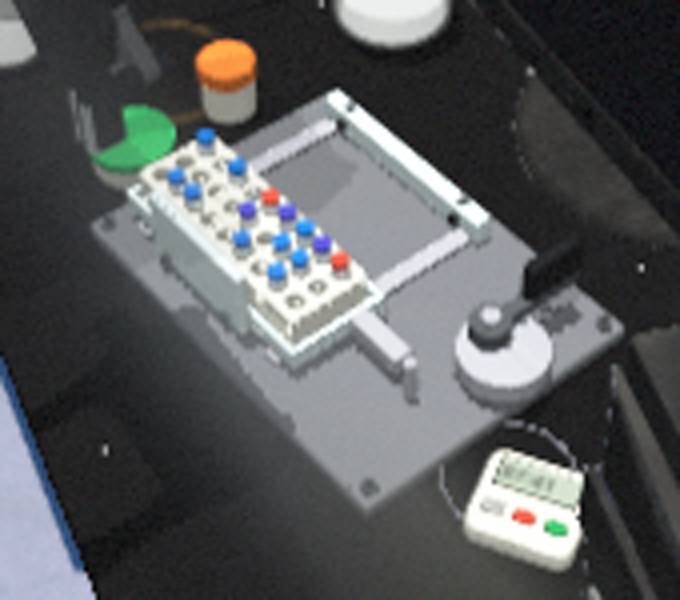

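The lever now points forward and the cam's low side faces the carriage. The carriage is still back and the rack, timer and tin are in place. I'll lower the fingers behind the push plate.

```bash
python3 -m handwheel '0 -0.009 -0.02 0 -1; 0 0 -0.03 0 -1; 0 0 -0.03 0 -1; 0 0 -0.024 0 -1; 0 0 -0.01 0 -1; 0 0 0 0 -1; 0 0 0 0 -1'
```

```text
t: 10.02
ee_pos: [438.4, 109.4, 50.4]
tcp_rot: [-1.072, -1.402, 1.402]
ft_force: [0.3, 0.1, 0.7]
opening: -0.002
```

```bash
python3 -m handwheel '0.0039 0.002 0 0 -1; 0.0039 0.002 0 0 -1; 0.0039 0.001 0 0 -1; 0.0039 0.001 0 0 -1; 0.0029 0.0008 0 0 -1; 0.0029 0.0008 0 0 -1; 0.0029 0.0008 0 0 -1; 0.0029 0.0008 0 0 -1; 0.0029 0.0008 0 0 -1; 0.0029 0.0008 0 0 -1; 0.0029 0.0008 0 0 -1; 0.0029 0.0008 0 0 -1; 0.0029 0.0008 0 0 -1; 0.0029 0.0008 0 0 -1'
python3 -m handwheel '0.0029 0.0008 0 0 -1; 0.0029 0.0008 0 0 -1; 0.0029 0.0008 0 0 -1; 0.0029 0.0008 0 0 -1; 0.0029 0.0008 0 0 -1; 0.0029 0.0008 0 0 -1; 0.0029 0.0008 0 0 -1; 0.0029 0.0008 0 0 -1'
```

```text
t: 11.18
ee_pos: [481.7, 123.4, 49.9]
tcp_rot: [-1.071, -1.401, 1.403]
ft_force: [-2.3, -1.0, -0.3]
opening: -0.002
t: 11.85
ee_pos: [505.3, 130.0, 50.1]
tcp_rot: [-1.072, -1.401, 1.402]
ft_force: [-1.7, -1.6, -2.5]
opening: -0.002
```

Pushing freely at about 2.5 N and past the old lock point. About 38 mm to go.

```bash
python3 -m handwheel '0.0029 0.0008 0 0 -1; 0.0029 0.0008 0 0 -1; 0.0029 0.0008 0 0 -1; 0.0029 0.0008 0 0 -1; 0.0029 0.0008 0 0 -1; 0.0029 0.0008 0 0 -1; 0.0029 0.0008 0 0 -1; 0.0029 0.0008 0 0 -1; 0.0029 0.0008 0 0 -1; 0.0019 0.0005 0 0 -1; 0 0 0 0 -1'
python3 -m handwheel '0.0019 0.0005 0 0 -1; 0.0019 0.0005 0 0 -1'; python3 -m handwheel '0.0019 0.0005 0 0 -1; 0 0 0 0 -1'
```

```text
t: 12.77
ee_pos: [534.3, 138.1, 50.6]
tcp_rot: [-1.073, -1.403, 1.4]
ft_force: [-0.5, -0.1, -0.8]
opening: -0.003
t: 12.93
ee_pos: [537.3, 138.9, 50.6]
tcp_rot: [-1.072, -1.402, 1.401]
ft_force: [-2.1, -1.5, -0.6]
opening: -0.006
t: 13.1
ee_pos: [539.8, 139.5, 50.6]
tcp_rot: [-1.073, -1.403, 1.401]
ft_force: [-0.6, -0.2, -0.9]
opening: 0.003
```

```bash
python3 -m handwheel '0.0015 0.0004 0 0 -1; 0 0 0 0 -1'; python3 -m handwheel '0.0015 0.0004 0 0 -1; 0 0 0 0 -1';python3 -m handwheel '0.001 0.0003 0 0 -1; 0 0 0 0 -1';python3 -m handwheel '0.001 0.0003 0 0 -1; 0 0 0 0 -1'
```

```text
t: 13.27
ee_pos: [541.1, 139.9, 50.5]
tcp_rot: [-1.073, -1.403, 1.401]
ft_force: [-1.8, 0.3, 0.7]
opening: 0.003
t: 13.43
ee_pos: [542.4, 140.2, 50.5]
tcp_rot: [-1.072, -1.403, 1.401]
ft_force: [-1.6, 0.2, 1.2]
opening: 0.0
t: 13.6
ee_pos: [543.3, 140.4, 50.5]
tcp_rot: [-1.072, -1.402, 1.401]
ft_force: [-2.2, 0.1, 1.6]
opening: -0.002
t: 13.77
ee_pos: [543.3, 140.4, 50.3]
tcp_rot: [-1.071, -1.4, 1.403]
ft_force: [-4.6, -1.4, 3.8]
opening: -0.003
```

```bash
python3 -m handwheel '0.001 0.0003 0 0 -1; 0 0 0 0 -1'; python3 -m handwheel '0.0010 0.0003 0 0 -1; 0 0 0 0 -1'
```

```text
t: 13.93
ee_pos: [543.3, 140.4, 50.1]
tcp_rot: [-1.069, -1.398, 1.404]
ft_force: [-6.4, -1.4, 5.2]
opening: 0.0
t: 14.1
ee_pos: [543.3, 140.4, 50.0]
tcp_rot: [-1.068, -1.397, 1.406]
ft_force: [-8.2, -2.6, 6.2]
opening: -0.001
```

It is stopped hard at 543.3, where home was predicted at 542.6. Backing off and lifting clear.

```bash
python3 -m handwheel '-0.003 -0.0008 0 0 -1; -0.01 -0.0026 0 0 -1; -0.02 -0.005 0 0 -1; -0.02 -0.005 0 0 -1; -0.02 -0.005 0 0 -1; 0 0 0.03 0 -1; 0 0 0.03 0 -1; 0 0 0.03 0 -1; -0.02 0 0.03 0 -1; -0.03 -0.01 0.02 0 -1; -0.03 -0.02 0 0 -1; 0 0 0 0 -1; 0 0 0 0 -1'
python3 - <<'E'
from h import *
a=manip.snapshot("top")[125:265,165:355,::-1]; b=manip.snapshot("scene")[140:290,150:320,::-1]
f=lambda i,w,h:cv2.resize(i,(w,h),interpolation=cv2.INTER_CUBIC)
cv2.imwrite("pics/fin_top.png",f(a,798,588));cv2.imwrite("pics/fin_sc.png",f(b,680,600))
E
```

```text
t: 15.18
ee_pos: [392.1, 92.4, 190.4]
tcp_rot: [-1.075, -1.403, 1.4]
ft_force: [-0.0, 0.3, 0.5]
opening: 0.0
```

View pics/fin_top.png

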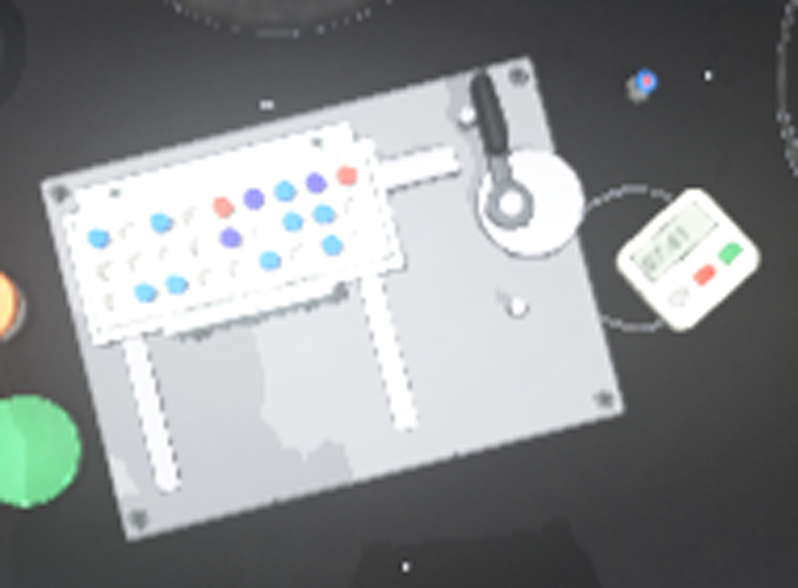

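View pics/fin_sc.png

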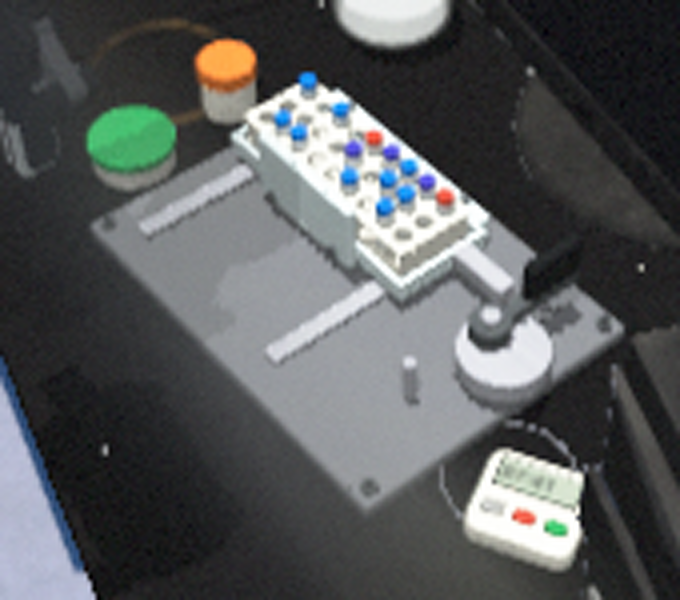

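Both views show the carriage home against the end stop bar and the rack flat in its tray. The lever lies at the far pin near (487,110), with the cam's low side to the carriage. The timer (688,260), vial (643,84), tin and pot are where they were at the start. Handing in.

```bash
python3 -c "
from plant import manip
print(manip.hand_in())"
```

```text
the job is handed in; nothing more can be done
None
```

The cam is unlocked and the carriage is fully home. I handed the job in at about 15 s, with the arm clear of everything.

- **Cam:** I pushed the lever round with closed fingers until it met its far stop. There the force rose from about 2 N to 10 N while the fingertips moved only 0.2 mm.
- **Carriage:** I then pushed it by the upright plate. It moved with about 2–3 N until it stopped hard at x = 543.3 mm, against a predicted home of 542.6 mm. The push was up to 8 N there.
- **Last pictures:** The rack sits flat in the tray, the cam's low side faces the carriage, and the timer, vial, tin and pot look unmoved. I judged these by eye and did not measure them again.

No check failed or disagreed.

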